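Laser-mark the four sides of a brass flask at an engraver's stall

ROBOT

A 6-joint arm with a two-finger parallel gripper is mounted at the origin on the work surface. World frame = base frame: x ahead of the robot, y to its left, z up, the work surface at z = 0. Lengths are in m, angles in rad, forces in N, time in s.
With the tool pointing down it reaches from about 0.375 to 0.975 m from the base axis. Payload 3.8 kg.
Tool frame: the origin (TCP) lies at the very end of the fingers, on their centre line; the grasp point (between the pads) lies 19 mm behind it; z points along the fingers, y is the line along which they close (so a half turn about z gives the same grasp; the last joint's range is limited). The gripper opens to 85 mm and grips with 20 to 120 N. Pads are 22 mm wide; open, the fingers measure 114 mm over their backs; the gripper's body (76 mm by 85 mm) begins 54 mm behind the grasp point. The pads swing forward as they close: fully open they stand 13 mm farther back than shut.
Start: joints at [-1.366, 0.264, 1.604, -0, 1.274, -0.037], TCP at [0.162, -0.655, 0.231] pointing down, gripper open.
Joint ranges: [-2.63, 2.63], [-0.94, 2.18], [0.31, 2.57], [-1.31, 4.45], [0, 2.66], [-2.55, 2.55]. Speed limits (rad/s): [2.57, 2.57, 3.14, 3.14, 3.14, 3.14].

INTERFACE

Orientations are given as a rotation vector (axis times angle).
In Python, from workcell import bot, vision gives the robot as it stands. The module is installed in compiled form; this text tells all that it offers.
- The arm moves only by the tool play_rows, never from a script. Its argument "moves" is a list that holds one entry, the list of rows, each a list of 7 numbers: the turn, a rotation vector about the tool's x, y, z as a fraction of full scale, then the shift along the tool's x, y, z as a fraction of full scale, then the finger opening in mm, from 0 to 85.4. In form: [[[ax, ay, az, x, y, z, jaw], ...]]. A call has 1 to 5 rows; each row shifts and turns the commanded pose from where the row before left it, along the tool's axes as they then stand; what a row does not reach is not made up. Full scale, the value 1, is 0.1 m for a shift and 0.5 rad for a turn. A row lasts 1/12 s, in which the tool goes at most 41.7 mm and 7.16 degrees, less where a joint would pass 70% of its speed; a pose out of reach is approached as far as the arm can. A call with a number of a shift or a turn outside -1 to 1 is refused whole. A call with a gripper value outside its range is refused whole. The fingers move at their own pace and stop on an object; "newtons" is the grip in N (left out, the last holds). Time passes only in rows, so rows that do not move let the fingers close. It gives the time, the measured TCP pose, the force, the opening and the grip force at its end, in the units of the state.
- bot.read_state(): the state, without advancing time (a new reading comes with each control period).
- vision.read_camera(name): name is "scene" or "side" or "wrist"; returns a dict with "image" (420x560x3 uint8, red, green, blue), "depth" (420x560 float32, m along the optical axis (not along the pixel's ray), 0 where there is no reading), "K" (3x3 intrinsics, pixels), "dist" ([k1, k2, p1, p2, k3] as OpenCV has them; the pictures are not rectified), "R" (3x3) and "t" (3): a world point X has camera coordinates R X + t. Camera axes: x right, y down, z forward; pixel columns grow to the right and rows downward; lengths in m; the calibration is good to about 2 mm. A picture is of the moment at which its call begins.
- bot.finish_job(): hands the job in; it is judged then, once.
The state is a dict: "time": time; "q": joint angles; "joint_vel": joint speeds; "joint_torque": joint torques, N m; "tool_pos": TCP position; "tcp_rot": TCP orientation; "wrist_force": force on the tool from outside, world axes, zero at the start; "torque": the same for the moment, N m; "width": opening from 0.0 (shut) to 1.0 (fully open); "grip_force": force on a finger pad.
Only numpy, scipy, OpenCV 4.12 (cv2) and the standard library are available. Lean on these libraries where they do the work, as an engineer would, in place of code of your own. Each camera call takes 0.05 s, during which the arm holds its last target. There are 200 camera calls.

TASK

Start the four-sided marking job by pushing the recessed green button on the laser controller fully in with the point of the red-handled scriber, then lay the scriber back in its place in the tool rack. Pick the square brass flask up by its cap and present its sides to the laser in turn - red ring, blue, green, white - each held still for a good half second, upright and square to the lens, the ring centred between the two red prong tips and about 5 mm short of them, drawing back to turn it so that it does not push into the prongs. Finally stand it upright in the middle of the dark green felt pad in the tray and let go, leaving everything else as it was.

Things in the scene. Friction and masses are not known exactly. Their poses are not given: they have to be found in the camera images.
- flask: Square brass flask, 0.4 kg. Origin: centre of its underside, z up. Body 60 x 60, 88 mm high, round shoulder to 98, neck, round dark cap 32 mm thick from 106 to 141 mm up (hold it here, at any yaw). On each side a blank disc in a 50 mm enamel ring, and a stud of that colour on the shoulder: red +x, blue +y, green -x, white -y, so it turns clockwise (from above) from one to the next.
- panel_red (a point): Centre of the red-ringed side of the flask, on its face, 30 mm from the flask's axis and 46 mm above its underside (axes as the flask's)
- panel_blue (a point): Centre of the blue-ringed side of the flask (as panel_red, on +y)
- panel_green (a point): Centre of the green-ringed side of the flask (as panel_red, on -x)
- panel_white (a point): Centre of the white-ringed side of the flask (as panel_red, on -y)
- flask_cap (a point): Point on the flask's axis in the middle of the cap, 124 mm above its underside: where to grip
- laser: Fixed laser marking head (white box 105 mm wide, top 243 mm up; column 140 mm behind, 385 mm high) at the left. Origin on the table under the head. Its lens looks along its -x, level, 190 mm up; the barrel ends at x = -110 mm. Two steel prongs beside it end in red balls 10 mm thick, 20 mm either side of the lens axis, their fronts at x = -195 mm. The side to be marked must face the laser's +x.
- laser_focus (a point): The mark: the point on the lens axis, 5 mm in front of the prong tips and 190 mm above the table, where the centre of each side must be held (axes as the laser's: +x towards the lens)
- controller: Fixed grey controller, 200 x 200, 138 mm high, at the right. Origin under its centre. Its black front is at x = -100 mm; the start button sits in it at y = -45 mm, 85 mm above the table, in a yellow shroud (34 mm outside, 18 mm inside) that stands 14 mm out from the front. Screen, key and red stop knob beside it are not used.
- start_button (a joint): Travel of the green start button, 15 mm across: 0 = out, 0.004 m = fully in; pushed in along the controller's +x by 1.6 N at first and 4.8 N when fully in; it springs back
- button_face (a point): Centre of the button's outer face, 6 mm inside the rim of the shroud (axes as the controller's: push along +x)
- scriber: Scriber, 160 mm long, 50 g, lying level in the rack: red square handle 14 x 14 mm, 127 mm long (from 75 mm behind to 52 mm ahead of the origin), and a steel point 5 mm thick and 33 mm long. Origin on the underside; x along the tool to the point, z up.
- scriber_tip (a point): End of the scriber's point, 85 mm ahead of its origin and 7 mm up
- scriber_grip (a point): Middle of the scriber's handle at its balance point, 7 mm above its underside: grip across the handle
- rack: Fixed wooden tool rack, base 125 x 175 mm. Origin under its centre. Two rails (x = -45 and +45 mm, 12 mm thick) carry the tools along the rack's x, points to +x, undersides 35 mm above the table, in three notches 24 mm wide and 10 mm deep at y = -50, 0 and +50 mm. Which tool lies in which notch varies.
- graver: Graver with a pale wooden handle in the rack, the same size as the scriber (bystander)
- burnisher: Burnisher with a black handle in the rack, the same size as the scriber (bystander)
- tray: Fixed wooden finished-work tray, 130 x 250 mm (long side along its y), rim 22 mm high, floor 6 mm above the table. Origin under its centre.
- felt: Dark green felt pad, 100 x 100 x 3 mm, fixed on the tray's floor in one half of it (which half varies); origin at the centre of its underside, so its top is 3 mm up, 9 mm above the table
- sugar_pot: Finished copper pot with a brass lid, 68 mm in diameter, 85 mm high, in the other half of the tray (bystander)
- candlestick: Brass candlestick, 64 mm foot, 125 mm high; stands in one row with the flask and the beaker, which of the three is where varies (bystander)
- beaker: Open copper beaker, 66 mm in diameter, 95 mm high, in the flask's row (bystander)
- bowl: Low brass bowl, 100 mm in diameter, 40 mm high, left of the robot (bystander)
- calculator: Black pocket calculator, 130 x 80 x 14 mm, at the far left (bystander)

How it is judged:
On the way, in this order (a step that is already met when the one before it is completed fails the run):
1. the start button is pushed fully in by the point of the scriber held in the gripper (value of joint start_button above 0.0033 m and distance between scriber_tip and button_face below 0.01 m and contact force between the fingers and scriber above 1 N), for 0.05 s.
2. the scriber lies level in its notch of the rack again, let go (x of scriber in the frame of rack between -0.02 and 0.02 m and y of scriber in the frame of rack between -0.065 and 0.065 m and z of scriber in the frame of rack between 0.032 and 0.039 m and angle between the x axis of scriber and the x axis of rack, either way round below 0.15 rad and angle between scriber's own z axis and vertical below 0.1 rad and contact force between the fingers and scriber below 0.5 N), for 0.1 s.
3. red panel at the laser: held, still, upright, square to the lens (0.12 rad), centred within 9 mm, its face touching the prong tips or at most 12 mm short, for 0.5 s (x of panel_red in the frame of laser_focus between -0.007 and 0.007 m and y of panel_red in the frame of laser_focus between -0.009 and 0.009 m and z of panel_red in the frame of laser_focus between -0.009 and 0.009 m and angle between the x axis of flask and the x axis of laser, either way round below 0.12 rad and angle between flask's own z axis and vertical below 0.12 rad and linear speed of flask below 0.02 m/s and angular speed of flask below 0.2 rad/s and contact force between the fingers and flask above 1 N), for 0.5 s.
4. blue panel at the laser: held, still, upright, square to the lens (0.12 rad), centred within 9 mm, its face touching the prong tips or at most 12 mm short, for 0.5 s (x of panel_blue in the frame of laser_focus between -0.007 and 0.007 m and y of panel_blue in the frame of laser_focus between -0.009 and 0.009 m and z of panel_blue in the frame of laser_focus between -0.009 and 0.009 m and angle between the y axis of flask and the x axis of laser, either way round below 0.12 rad and angle between flask's own z axis and vertical below 0.12 rad and linear speed of flask below 0.02 m/s and angular speed of flask below 0.2 rad/s and contact force between the fingers and flask above 1 N), for 0.5 s.
5. green panel at the laser: held, still, upright, square to the lens (0.12 rad), centred within 9 mm, its face touching the prong tips or at most 12 mm short, for 0.5 s (x of panel_green in the frame of laser_focus between -0.007 and 0.007 m and y of panel_green in the frame of laser_focus between -0.009 and 0.009 m and z of panel_green in the frame of laser_focus between -0.009 and 0.009 m and angle between the x axis of flask and the x axis of laser, either way round below 0.12 rad and angle between flask's own z axis and vertical below 0.12 rad and linear speed of flask below 0.02 m/s and angular speed of flask below 0.2 rad/s and contact force between the fingers and flask above 1 N), for 0.5 s.
6. white panel at the laser: held, still, upright, square to the lens (0.12 rad), centred within 9 mm, its face touching the prong tips or at most 12 mm short, for 0.5 s (x of panel_white in the frame of laser_focus between -0.007 and 0.007 m and y of panel_white in the frame of laser_focus between -0.009 and 0.009 m and z of panel_white in the frame of laser_focus between -0.009 and 0.009 m and angle between the y axis of flask and the x axis of laser, either way round below 0.12 rad and angle between flask's own z axis and vertical below 0.12 rad and linear speed of flask below 0.02 m/s and angular speed of flask below 0.2 rad/s and contact force between the fingers and flask above 1 N), for 0.5 s.
At the end, for the whole second after the job is handed in: Flask upright (0.1 rad) and still on the felt pad, centre within 25 mm of the pad's; scriber at rest, level in a notch of the rack, point to the rack's +x side or reverse, within 20 mm of its lengthwise place; button out; all let go; bystanders within 25 mm (tools 30 mm) of their starts (all of step 2 and horizontal distance between flask and felt below 0.025 m and z of flask in the frame of felt between 0.0005 and 0.0055 m and angle between flask's own z axis and vertical below 0.1 rad and linear speed of each of flask, scriber below 0.02 m/s and contact force between the fingers and flask below 0.5 N and value of joint start_button below 0.001 m and distance of each of graver, burnisher from where it was at the start of the episode below 0.03 m and distance of each of sugar_pot, candlestick, beaker, bowl, calculator from where it was at the start of the episode below 0.025 m); the robot touches nothing.
It fails at once if a bystander is knocked over or shoved more than 25 mm (tools in the rack 30 mm) (distance of any of graver, burnisher from where it was at the start of the episode above 0.03 m or distance of any of sugar_pot, candlestick, beaker, bowl, calculator from where it was at the start of the episode above 0.025 m or angle between any of candlestick, beaker, sugar_pot's own z axis and vertical above 0.5 rad).
It fails at once if the flask is pushed hard into the laser or its prongs (over 15 N), or the robot is (over 25 N) (contact force between flask and laser above 15 N or contact force between any of the arm, the fingers and laser above 25 N).
It fails at once if the flask is tipped over (more than 0.7 rad) (angle between flask's own z axis and vertical above 0.7 rad).
It also fails if it takes over 72 s, if anything falls off the work surface, if the arm or the gripper's body presses on something with over 40 N, if the wrist force passes 120 N, or if a joint passes its speed limit or range.

## Working session

There is one attempt and no reset: what is moved stays moved. The work goes in short steps, Python scripts to look and compute and a tool call to move; the robot and the scene stay as the last step left them, time stands still between calls to the robot, and variables do not carry over. Pictures are saved under pics/ and viewed, at most 10 in all, crops included, and the job is handed in when it is done.

Besides the shell and the picture viewer there is one more tool, called after "Emit:" as name(argument=value, ...), one argument or row to a line, values as JSON. play_rows: Moves the arm, as the interface text tells. Its arguments: {"type":"object","properties":{"moves":{"type":"array","items":{"type":"array","items":{"type":"array","items":{"type":"number"}}}},"newtons":{"type":"number"}},"required":["moves"]}

```bash
mkdir -p pics
cat > h.py <<'E'
import numpy as np,cv2
from workcell import bot,vision
from scipy.spatial.transform import Rotation as Ro
def cam(n):
    c=vision.read_camera(n)
    for k in("K","dist","R","t"): c[k]=np.array(c[k],float)
    return c
def save(c,f): cv2.imwrite('pics/'+f,c["image"][:,:,::-1])
def plane(c,uv,z):
    uv=np.array(uv,float).reshape(-1,1,2)
    p=cv2.undistortPoints(uv,c["K"],c["dist"]).reshape(-1,2)
    d=np.c_[p,np.ones(len(p))]@c["R"]; o=-c["R"].T@c["t"]
    return o+d*((np.reshape(z,(-1,1))-o[2])/d[:,2:])
def cloud(c):
    h,w=c["depth"].shape
    v,u=np.mgrid[:h,:w]
    p=cv2.undistortPoints(np.stack([u,v],-1).reshape(-1,1,2).astype(float),c["K"],c["dist"]).reshape(-1,2)
    z=c["depth"].reshape(-1,1)
    return ((np.c_[p,np.ones(len(p))]*z-c["t"].ravel())@c["R"]).reshape(h,w,3)
def px(c,P): return cv2.projectPoints(np.array(P,float).reshape(-1,1,3),cv2.Rodrigues(c["R"])[0],c["t"],c["K"],c["dist"])[0].reshape(-1,2)
E
python3 - <<'E'
from h import *
s=bot.read_state();print(s)
for n in("scene","side"):
    c=cam(n);save(c,n+'0.png');print(n,-c["R"].T@c["t"],c["R"][2])
    np.savez('pics/'+n+'0.npz',**c)
E
```

```text
{'time': 0.0, 'q': array([-1.36588461e+00,  2.64784833e-01,  1.60538614e+00, -1.95866046e-05,
        1.27372517e+00, -3.68946052e-02]), 'joint_vel': array([ 0.0002584 , -0.00058367,  0.00250037,  0.00232053, -0.00104856,
        0.00117665]), 'joint_torque': array([-9.43124105e-04, -5.15118134e+01, -3.67311215e+01, -1.78331743e-04,
        1.29240294e-02, -1.74841500e-05]), 'tool_pos': array([ 0.16147667, -0.65463165,  0.22993415]), 'tcp_rot': array([-3.11638122e+00, -3.78636106e-01,  3.32673689e-04]), 'wrist_force': array([ 0.45613159, -0.01784852, -0.26194885]), 'torque': array([0.02976143, 0.01067871, 0.0162211 ]), 'grip_force': 0.0, 'width': 1.0039554289387262}
scene [ 1.33244723 -0.36107417  1.11696021] [-0.63439782  0.2586079  -0.72846507]
side [-0.12119094  1.0466668   0.91574678] [ 0.41417641 -0.72718212 -0.54741581]
```

View pics/scene0.png

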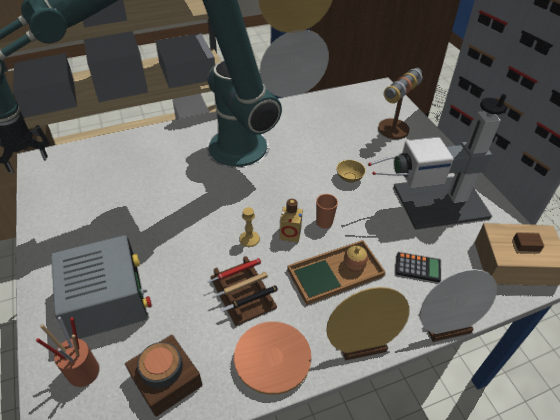

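View pics/side0.png

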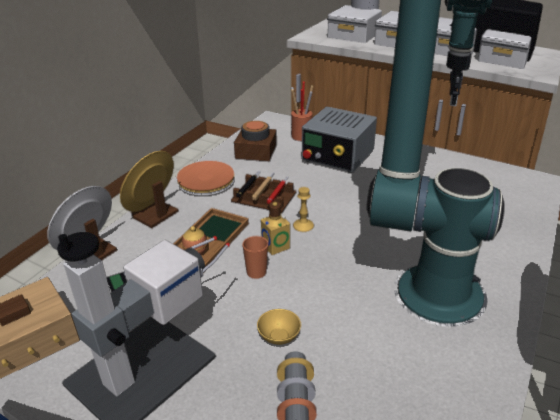

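Scene: controller at (100,285), front facing +y with button at about (138,260). Rack is at (243,290) with the red scriber at (238,269), flask at (291,220), felt at (318,278), laser at (430,165) with prong tips at (370,163) and (374,173). Side: flask is at (276,233) with its green ring towards the camera.

Run:
```python
from h import *
c=dict(np.load('pics/scene0.npz')); s=dict(np.load('pics/side0.npz'))
a=cv2.resize(c["image"][190:330,205:405],None,fx=3.9,fy=3.9,interpolation=cv2.INTER_CUBIC)[:300*2]
b=cv2.resize(s["image"][165:285,165:325],None,fx=5,fy=5,interpolation=cv2.INTER_CUBIC)
cv2.imwrite('pics/a1.png',a[:,:,::-1]);cv2.imwrite('pics/b1.png',b[:,:,::-1])
for nm,d in(("scene",c),("side",s)):
    P=cloud(d);np.save('pics/P%s.npy'%nm,P);hsv=cv2.cvtColor(d["image"],cv2.COLOR_RGB2HSV).astype(int);H,S,V=hsv.transpose(2,0,1)
    ok=(d["depth"]>0)
    print(nm,"table z",np.median(P[200:230,150:190][...,2]) if nm=="scene" else '')
    for cn,m in(("red",((H<6)|(H>174))&(S>170)&(V>90)),("green",(H>45)&(H<95)&(S>80)&(V>30)),("yellow",(H>20)&(H<33)&(S>150)&(V>120)),("blue",(H>100)&(H<130)&(S>120)&(V>60))):
        m=m&ok&(P[...,2]>0.004)&(P[...,2]<0.4)&(P[...,0]>0.2)&(P[...,0]<1.0)
        n,l,st,ce=cv2.connectedComponentsWithStats(m.astype(np.uint8))
        for i in range(1,n):
            if st[i,4]>=8:
                q=P[l==i];print(cn,st[i,4],ce[i].round(1),"mean",q.mean(0).round(3),"min",np.percentile(q,3,0).round(3),"max",np.percentile(q,97,0).round(3))
```

```text
scene table z 0.0007935365549764414
red 148 [238.9 267.8] mean [ 0.561 -0.17   0.049] min [ 0.55  -0.217  0.044] max [ 0.571 -0.121  0.054]
red 22 [148.  300.5] mean [ 0.587 -0.426  0.058] min [ 0.577 -0.429  0.053] max [ 0.595 -0.422  0.062]
green 57 [397.  165.3] mean [0.472 0.354 0.195] min [0.454 0.35  0.172] max [0.49  0.36  0.213]
green 146 [433.3 267.6] mean [0.733 0.363 0.016] min [0.707 0.341 0.012] max [0.759 0.384 0.02 ]
green 767 [315.6 277.2] mean [0.639 0.031 0.009] min [ 0.597 -0.011  0.005] max [0.686 0.077 0.013]
green 45 [137.5 282. ] mean [ 0.567 -0.437  0.119] min [ 0.537 -0.438  0.097] max [ 0.598 -0.435  0.132]
side table z 
red 76 [302.   98.8] mean [ 0.693 -0.612  0.161] min [ 0.679 -0.657  0.11 ] max [ 0.712 -0.581  0.208]
red 41 [306.  153.8] mean [ 0.582 -0.422  0.049] min [ 0.57  -0.431  0.038] max [ 0.596 -0.414  0.059]
red 96 [276.1 190.2] mean [ 0.563 -0.174  0.044] min [ 0.548 -0.223  0.012] max [ 0.594 -0.121  0.053]
red 15 [268.7 201.3] mean [ 0.551 -0.106  0.046] min [ 0.545 -0.11   0.037] max [ 0.558 -0.103  0.053]
red 9 [215.1 237.4] mean [0.47  0.275 0.194] min [0.468 0.273 0.189] max [0.474 0.279 0.198]
green 212 [313.  139.6] mean [ 0.564 -0.438  0.1  ] min [ 0.534 -0.444  0.076] max [ 0.595 -0.43   0.122]
green 523 [219.  227.3] mean [0.64  0.032 0.009] min [ 0.599 -0.009  0.005] max [0.685 0.076 0.013]
green 77 [280.6 238.4] mean [0.431 0.041 0.049] min [0.419 0.021 0.027] max [0.441 0.06  0.069]
green 141 [116.1 280.9] mean [0.733 0.364 0.02 ] min [0.716 0.339 0.013] max [0.759 0.382 0.02 ]
yellow 56 [338.5 149.5] mean [ 0.466 -0.429  0.09 ] min [ 0.453 -0.439  0.076] max [ 0.48  -0.422  0.103]
blue 8 [263.6 230. ] mean [0.481 0.045 0.062] min [0.47  0.039 0.053] max [0.49  0.052 0.068]
blue 135 [178.5 281.3] mean [0.431 0.457 0.221] min [0.424 0.41  0.216] max [0.439 0.5   0.226]
```

View pics/a1.png

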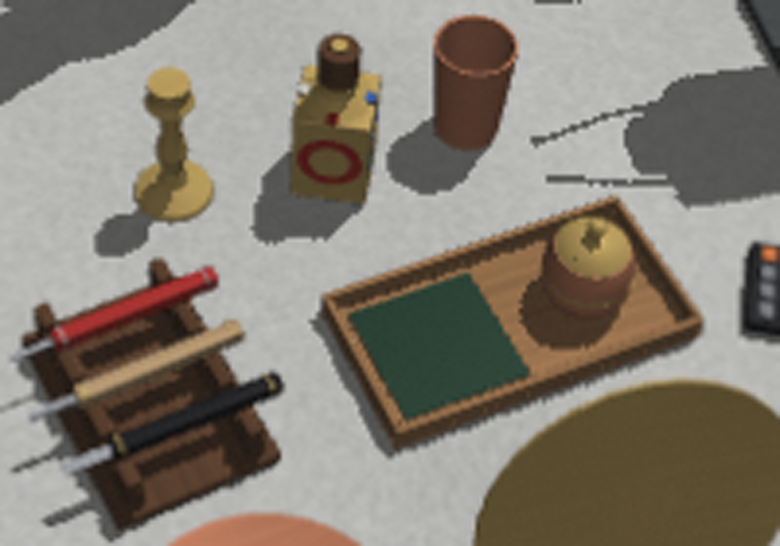

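View pics/b1.png

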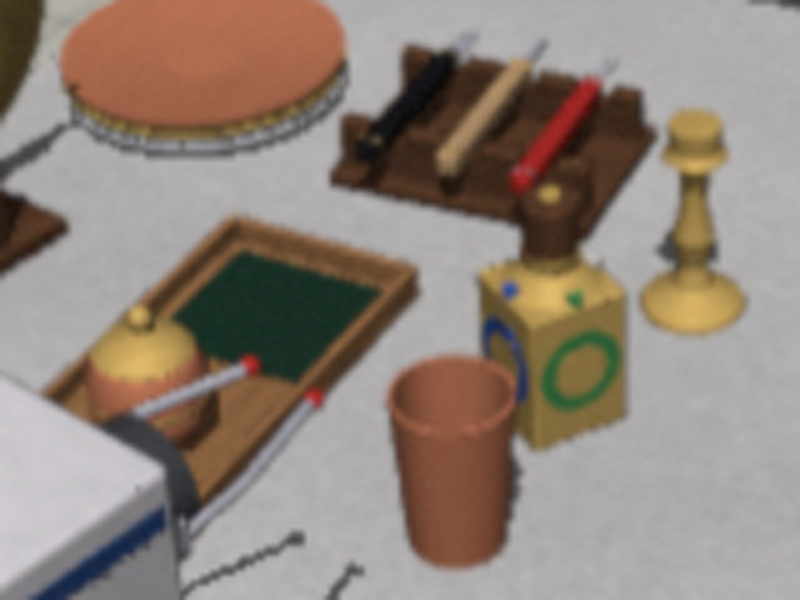

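Crops: the scriber's point is toward -y, the flask's red ring faces the scene camera (world +x), blue faces +y and green faces -x. Now for exact measurements.

```bash
cat > m.py <<'E'
from h import *
def rect(q): 
    r=cv2.minAreaRect((q[:,:2]*1000).astype(np.float32)); return np.round(r[0],1),np.round(r[1],1),round(r[2],1)
D={n:(dict(np.load('pics/%s0.npz'%n)),np.load('pics/P%s.npy'%n)) for n in("scene","side")}
for n,(d,P) in D.items():
    print('##',n)
    H,S,V=cv2.cvtColor(d["image"],cv2.COLOR_RGB2HSV).astype(int).transpose(2,0,1); ok=d["depth"]>0
    x,y,z=P.transpose(2,0,1)
    box=lambda a,b,c_,d_,e,f: ok&(x>a)&(x<b)&(y>c_)&(y<d_)&(z>e)&(z<f)
    big=lambda m:(lambda r:r[1]==1+np.argmax(r[2][1:,4]))(cv2.connectedComponentsWithStats(m.astype(np.uint8)))
    red=((H<8)|(H>172))&(S>130)
    m=red&box(.5,.62,-.26,-.08,.0465,.056)
    q=P[m];c0=q.mean(0);w=np.linalg.svd(q-c0)[2][0];t=(q-c0)@w
    print("scriber top",len(q),c0.round(4),w.round(3),"ext",np.percentile(t,[1,99]).round(4),rect(q))
    m=box(.35,.7,-.68,-.4,.132,.145);print("ctrl top",rect(P[big(m)]),np.median(z[m]))
    m=box(.35,.7,-.46,-.43,.03,.125)
    if m.sum()>50:
        q=P[m];f=np.polyfit(q[:,0],q[:,1],1);f=np.polyfit(*q[abs(q[:,1]-np.polyval(f,q[:,0]))<.006][:,:2].T,1);print("front y=",f,m.sum())
    m=(H>18)&(H<36)&(S>110)&box(.43,.5,-.45,-.41,.06,.115);q=P[m];print("shroud",m.sum(),q.mean(0).round(4),q.min(0).round(4),q.max(0).round(4))
    m=(H>40)&(H<90)&(S>70)&box(.44,.49,-.45,-.41,.06,.11);print("button",m.sum(),P[m].mean(0).round(4) if m.any() else '')
    m=box(.3,.6,.3,.6,.235,.25)&(S<60);print("laser top",rect(P[big(m)]),np.median(z[m]))
    m=((H<10)|(H>170))&(S>120)&box(.3,.6,.2,.33,.17,.215)
    N,l,st,ce=cv2.connectedComponentsWithStats(m.astype(np.uint8))
    for i in range(1,N): 
        print(" ball",st[i,4],ce[i].round(1),P[l==i].mean(0).round(4), "ray@.19",plane(d,ce[i],.19).round(4))
    m=(H>45)&(H<95)&(S>70)&box(.55,.75,-.05,.12,.003,.016);m=big(m)
    uv=np.argwhere(m)[:,::-1];print("felt",rect(plane(d,uv,np.full(len(uv),.009))))
    m=box(.38,.52,-.03,.11,.128,.147);print("cap top",m.sum(),P[m].mean(0).round(4),rect(P[m]))
    m=box(.38,.52,-.03,.11,.004,.086)
    for nm,mm in(("redring",red&m),("greenring",(H>45)&(H<95)&(S>70)&m),("bluering",(H>100)&(H<130)&(S>70)&m)):
        if mm.sum()>8: q=P[big(mm)];print(nm,len(q),q.mean(0).round(4),q.min(0).round(3),q.max(0).round(3))
    m=box(.38,.52,-.03,.11,.08,.1);print("shoulder",m.sum(),rect(P[m]))
E
python3 m.py
```

```text
## scene
scriber top 151 [ 0.5622 -0.1703  0.0494] [ 0.11  -0.994 -0.003] ext [-0.0624  0.0599] (array([ 562.1, -168.7]), array([ 16.4, 124.8]), 6.1)
ctrl top (array([ 512.7, -538.4]), array([203.6, 204.7]), 89.5) 0.13899126967930245
front y= [-0.07645485 -0.39735746] 410
shroud 57 [ 0.4762 -0.4319  0.0962] [ 0.4334 -0.4367  0.0732] [ 0.4992 -0.4264  0.1138]
button 0 
laser top (array([486.5, 442.8]), array([117.1, 109.4]), 82.1) 0.2421964639011021
 ball 5 [369.4 163.8] [0.4378 0.2795 0.1945] ray@.19 [[0.4333 0.2826 0.19  ]]
 ball 4 [373.5 172.5] [0.4749 0.2731 0.1935] ray@.19 [[0.4716 0.2755 0.19  ]]
felt (array([641.8,  33.7]), array([95.7, 97. ]), 2.3)
cap top 93 [0.4618 0.0224 0.1395] (array([460.1,  23.4]), array([28., 31.]), 83.9)
redring 74 [0.4833 0.0103 0.0484] [ 0.468 -0.01   0.021] [0.497 0.031 0.072]
shoulder 260 (array([458.3,  24.9]), array([59.8, 64.6]), 60.2)
## side
scriber top 86 [ 0.5562 -0.159   0.0495] [-0.135  0.991  0.006] ext [-0.0649  0.0558] (array([ 557. , -163.5]), array([ 15.5, 124.2]), 6.7)
ctrl top (array([ 511.6, -537.9]), array([213.9, 205.1]), 88.8) 0.13957578099483098
front y= [-0.00523621 -0.43605213] 1268
shroud 112 [ 0.4676 -0.4318  0.0878] [ 0.448  -0.4452  0.0602] [ 0.4902 -0.4182  0.109 ]
button 4 [ 0.4673 -0.4322  0.0867]
laser top (array([482. , 447.3]), array([116.4, 107.1]), 81.0) 0.24247169011290112
 ball 12 [214.9 237.2] [0.4708 0.2755 0.1942] ray@.19 [[0.4742 0.2711 0.19  ]]
 ball 11 [227.5 243.4] [0.4328 0.2816 0.1947] ray@.19 [[0.4365 0.2766 0.19  ]]
felt (array([642. ,  33.5]), array([92. , 94.5]), 0.9)
cap top 107 [0.4532 0.0314 0.1382] (array([455.6,  27.7]), array([29.2, 34.3]), 29.8)
greenring 77 [0.4306 0.0412 0.0485] [0.417 0.019 0.023] [0.442 0.065 0.07 ]
bluering 13 [0.4792 0.0463 0.0618] [0.464 0.038 0.049] [0.49  0.055 0.068]
shoulder 284 (array([454.4,  27.9]), array([62.2, 64.6]), 57.2)
```

Cross-checks hold. The two flask rings are 61 mm apart (60 expected), the controller front is 99.6 mm from its centre, and the felt is at its expected size.

- Flask: (.457, .026), yaw -.535
- Scriber origin: (.561, -.1775), yaw -1.455
- Button: (.467, -.430, .085)
- Laser: yaw 1.41, flask axis at focus (.448, .238)

I'll move above the scriber first: turn, then shift.

Emit:
play_rows(
  moves=[
    [[0,0,-0.24,0,0,0,36],[0,0,-0.24,0,0,0,36],[0,0,-0.24,0,0,0,36],[0,0,-0.24,0,0,0,36],[0,0,-0.24,0,0,0,36]],
  ],
  newtons=60,
)

```text
time: 0.52
tool_pos: [0.1616, -0.6549, 0.2304]
tcp_rot: [-2.862, -1.292, -0.0]
wrist_force: [-0.7, 0.2, -1.1]
width: 0.423
grip_force: 0.0
```

Emit:
play_rows(
  moves=[
    [[0,0,-0.24,0,0,0,36],[0,0,-0.24,0,0,0,36],[0,0,-0.24,0,0,0,36],[0,0,-0.24,0,0,0,36],[0,0,-0.24,0,0,0,36]],
  ],
)

```text
time: 0.93
tool_pos: [0.1616, -0.6549, 0.2305]
tcp_rot: [-2.353, -2.08, -0.001]
wrist_force: [0.3, 0.4, 0.6]
width: 0.424
grip_force: 0.0
```

Emit:
play_rows(
  moves=[
    [[0,0,-0.24,0,0,0,36],[0,0,-0.24,0,0,0,36],[0,0,0,0.27,0.28,0,36],[0,0,0,0.27,0.28,0,36],[0,0,0,0.27,0.28,0,36]],
  ],
)

```text
time: 1.35
tool_pos: [0.2362, -0.5644, 0.2303]
tcp_rot: [-2.096, -2.338, -0.001]
wrist_force: [1.0, 0.0, -0.1]
width: 0.422
grip_force: 0.0
```

Emit:
play_rows(
  moves=[
    [[0,0,0,0.27,0.28,0,36],[0,0,0,0.27,0.28,0,36],[0,0,0,0.27,0.28,0,36],[0,0,0,0.27,0.28,0,36],[0,0,0,0.27,0.28,0,36]],
  ],
)

```text
time: 1.77
tool_pos: [0.3609, -0.414, 0.2308]
tcp_rot: [-2.095, -2.34, -0.0]
wrist_force: [0.3, -0.8, 0.6]
width: 0.424
grip_force: 0.0
```

Emit:
play_rows(
  moves=[
    [[0,0,0,0.27,0.28,0,36],[0,0,0,0.27,0.28,0,36],[0,0,0,0.27,0.28,0,36],[0,0,0,0.27,0.28,0,36],[0,0,0,0.27,0.28,0,36]],
  ],
)

```text
time: 2.18
tool_pos: [0.4851, -0.2643, 0.2309]
tcp_rot: [-2.094, -2.341, 0.0]
wrist_force: [0.5, -0.8, 0.5]
width: 0.419
grip_force: 0.0
```

Emit:
play_rows(
  moves=[
    [[0,0,0,0.27,0.28,0,36],[0,0,0,0.27,0.28,0,36],[0,0,0,0.27,0.28,0,36],[0,0,0,0,0,0,36],[0,0,0,0,0,0,36]],
  ],
)

```text
time: 2.6
tool_pos: [0.5597, -0.1745, 0.2306]
tcp_rot: [-2.089, -2.345, 0.001]
wrist_force: [-0.5, 0.3, -0.0]
width: 0.423
grip_force: 0.0
```

Run:
```python
from h import *
c=cam("wrist");save(c,'w1.png');P=cloud(c)
H,S,V=cv2.cvtColor(c["image"],cv2.COLOR_RGB2HSV).astype(int).transpose(2,0,1)
m=((H<8)|(H>172))&(S>130)&(c["depth"]>0)&(P[...,2]>.044)&(P[...,2]<.056)
q=P[m];r=cv2.minAreaRect((q[:,:2]*1000).astype(np.float32));print(m.sum(),q.mean(0),r)
uv=np.argwhere(m)[:,::-1];print(uv.min(0),uv.max(0))
p=plane(c,uv,np.full(len(uv),.049));w=np.linalg.svd(p-p.mean(0))[2][0];print(w,p.mean(0))
s=bot.read_state();R=Ro.from_rotvec(s["tcp_rot"]).as_matrix();print(s["tool_pos"],R.round(3))
```

```text
1310 [ 0.55850764 -0.16093746  0.04907391] ((540.854736328125, -203.5487060546875), (287.6446533203125, 420.93414306640625), 10.823578834533691)
[166   4] [380 371]
[ 2.77650565e-01 -9.60682135e-01  7.30737802e-18] [ 0.55850396 -0.16093245  0.049     ]
[ 0.55884501 -0.17567779  0.23056611] [[-0.113  0.994 -0.002]
 [ 0.994  0.113 -0.   ]
 [ 0.    -0.002 -1.   ]]
```

View pics/w1.png

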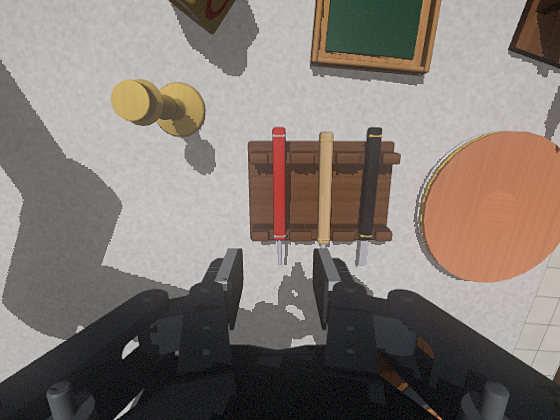

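The wrist view shows the scriber at column 279, with its handle spanning rows 128–240 and its point below that, straight along tool x. I'll restrict the fit to that blob.

Run:
```python
from h import *
c=cam("wrist")
H,S,V=cv2.cvtColor(c["image"],cv2.COLOR_RGB2HSV).astype(int).transpose(2,0,1)
m=((H<8)|(H>172))&(S>130); m[:120]=0;m[246:]=0;m[:,:265]=0;m[:,295:]=0
uv=np.argwhere(m)[:,::-1];p=plane(c,uv,np.full(len(uv),.049))
r=cv2.minAreaRect((p[:,:2]*1000).astype(np.float32));w=np.linalg.svd(p-p.mean(0))[2][0];t=(p-p.mean(0))@w
print(len(p),r,w,p.mean(0),t.min(),t.max())
print("rails/tip",plane(c,[[279,264],[320,155],[320,236],[279,128],[279,241]],[.042,.045,.045,.049,.049]))
print(px(c,[bot.read_state()["tool_pos"]]))
```

```text
1268 ((561.3887939453125, -167.37200927734375), (13.422279357910156, 124.09368133544922), 6.913463592529297) [-1.21105125e-01  9.92639687e-01  1.20845943e-17] [ 0.56090336 -0.16498889  0.049     ] -0.06447528418968664 0.059625215839152625
rails/tip [[ 0.57166704 -0.26479772  0.042     ]
 [ 0.60084048 -0.13084005  0.045     ]
 [ 0.6147729  -0.22272383  0.045     ]
 [ 0.55359218 -0.1078727   0.049     ]
 [ 0.56795219 -0.23273519  0.049     ]]
[[274.28637161 264.38172823]]
```

Emit:
play_rows(
  moves=[
    [[0,0,-0.02,-0.035,0.036,0.3,36],[0,0,0,0,0,0.4,36],[0,0,0,0,0,0.4,36],[0,0,0,0,0,0.4,36],[0,0,0,0,0,0.2,36]],
  ],
)

```text
time: 3.12
tool_pos: [0.5582, -0.18, 0.056]
tcp_rot: [-2.082, -2.344, 0.005]
wrist_force: [-1.5, 0.4, -1.4]
width: 0.421
grip_force: 0.0
```

Emit:
play_rows(
  moves=[
    [[0,0,0,0,0,0.2,36],[0,0,0,0,0,0.15,36],[0,0,0,0,0,0,36],[0,0,0,0,0,0,8],[0,0,0,0,0,0,8]],
  ],
)

```text
time: 3.53
tool_pos: [0.5632, -0.1807, 0.0274]
tcp_rot: [2.084, 2.349, 0.001]
wrist_force: [-1.4, 0.7, 1.6]
width: 0.152
grip_force: 41.8
```

Emit:
play_rows(
  moves=[
    [[0,0,0,0,0,0,8],[0,0,0,0,0,0,8],[0,0,0,0,0,0,8],[0,0,0,0,0,0,8],[0,0,0,0,0,0,8]],
  ],
)

```text
time: 3.95
tool_pos: [0.5637, -0.1798, 0.0274]
tcp_rot: [2.082, 2.351, 0.001]
wrist_force: [-0.8, -0.3, 4.6]
width: 0.147
grip_force: 62.8
```

Emit:
play_rows(
  moves=[
    [[0,0,0,0,0,-0.2,8],[0,0,0,0,0,-0.3,8],[0,0,0,0,0,-0.3,8],[0,0,0,0,0,-0.2,8],[0,0,0.12,0,0,0,8]],
  ],
)

```text
time: 4.37
tool_pos: [0.5668, -0.1806, 0.1324]
tcp_rot: [2.146, 2.281, 0.006]
wrist_force: [1.3, -0.7, -0.2]
width: 0.147
grip_force: 62.3
```

Emit:
play_rows(
  moves=[
    [[0,0,0.12,0,0,0,8],[0,0,0,-0.25,-0.17,0,8],[0,0,0,-0.3,-0.2,0,8],[0,0,0,-0.3,-0.2,0.1,8],[0,0,0,-0.3,-0.2,0.2,8]],
  ],
)

```text
time: 4.78
tool_pos: [0.4877, -0.2966, 0.099]
tcp_rot: [2.214, 2.22, 0.002]
wrist_force: [0.9, -1.2, -0.9]
width: 0.146
grip_force: 62.2
```

Emit:
play_rows(
  moves=[
    [[0,0,0,-0.2,-0.2,0.2,8],[0,0,0,0,0,0.07,8],[0,0,0,0,0,0,8],[0,0,0,0,0,0,8],[0,0,0,0,0,0,8]],
  ],
)

```text
time: 5.2
tool_pos: [0.4674, -0.3143, 0.0702]
tcp_rot: [2.218, 2.222, 0.001]
wrist_force: [0.1, -0.0, -0.9]
width: 0.148
grip_force: 62.2
```

Run:
```python
from h import *
s=bot.read_state();print(s["tool_pos"],Ro.from_rotvec(s["tcp_rot"]).as_matrix().round(3)[:, 0],s["grip_force"])
c=cam("side");d=cam("wrist")
a=cv2.resize(c["image"][105:195,270:390],(400,300),interpolation=2)
print(px(c,[[.467,-.43,.085],s["tool_pos"]+[0,-.084,.0146]]),px(d,[[.467,-.43,.085],s["tool_pos"]+[0,-.084,.0146]]))
b=cv2.resize(d["image"],(400,300))
cv2.imwrite('pics/p2.png',np.hstack([a,b])[:,:,::-1])
```

```text
[ 0.46741809 -0.31432705  0.07019101] [-0.002  1.    -0.001] 62.19697594642639
[[338.29344158 150.7380983 ]
 [334.37403617 154.74859295]] [[273.87683717 452.63045913]
 [274.55063536 411.87573728]]
```

View pics/p2.png

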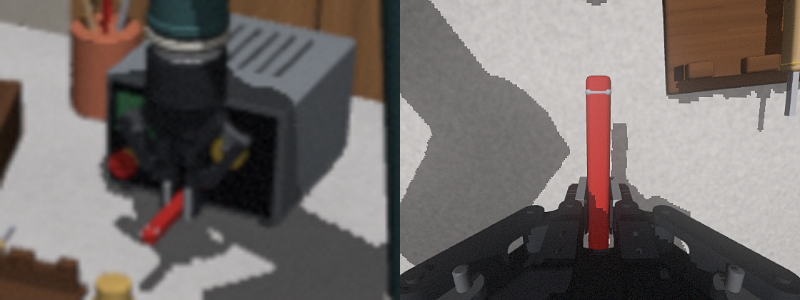

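The scriber is held straight and aligned with the tool. Pushing now.

Emit:
play_rows(
  moves=[
    [[0,0,0,-0.15,0,0,8],[0,0,0,-0.1,0,0,8],[0,0,0,-0.04,0,0,8],[0,0,0,0,0,0,8],[0,0,0,0,0,0,8]],
  ],
)

```text
time: 5.72
tool_pos: [0.4662, -0.344, 0.0694]
tcp_rot: [-2.221, -2.222, -0.0]
wrist_force: [0.4, -0.0, -0.4]
width: 0.146
grip_force: 62.2
```

Emit:
play_rows(
  moves=[
    [[0,0,0,-0.02,0,0,8],[0,0,0,-0.02,0,0,8],[0,0,0,-0.02,0,0,8],[0,0,0,0,0,0,8],[0,0,0,0,0,0,8]],
  ],
)

```text
time: 6.13
tool_pos: [0.4659, -0.349, 0.069]
tcp_rot: [-2.22, -2.222, -0.001]
wrist_force: [-0.1, 2.4, -0.2]
width: 0.155
grip_force: 62.2
```

Emit:
play_rows(
  moves=[
    [[0,0,0,-0.02,0,0,8],[0,0,0,-0.02,0,0,8],[0,0,0,0,0,0,8],[0,0,0,0,0,0,8]],
  ],
)

```text
time: 6.47
tool_pos: [0.4658, -0.3523, 0.0689]
tcp_rot: [-2.219, -2.221, -0.002]
wrist_force: [0.6, 5.6, 1.3]
width: 0.149
grip_force: 62.4
```

Emit:
play_rows(
  moves=[
    [[0,0,0,-0.02,0,0,8],[0,0,0,0,0,0,8],[0,0,0,0,0,0,8]],
  ],
)

```text
time: 6.72
tool_pos: [0.4657, -0.3526, 0.0686]
tcp_rot: [-2.217, -2.218, -0.004]
wrist_force: [1.2, 11.0, 1.9]
width: 0.155
grip_force: 62.6
```

The force jumped to 11 N at the stop, so the button is fully in. Now I'll reverse the path to the rack.

Emit:
play_rows(
  moves=[
    [[0,0,0,0.11,0,0,8],[0,0,0,0.3,0,0,8],[0,0,0,0.2,0.2,-0.27,8],[0,0,0,0.3,0.2,-0.2,8],[0,0,0,0.3,0.2,-0.1,8]],
  ],
)

```text
time: 7.13
tool_pos: [0.528, -0.2351, 0.1292]
tcp_rot: [2.218, 2.217, 0.001]
wrist_force: [0.9, 0.5, 0.3]
width: 0.152
grip_force: 62.2
```

Emit:
play_rows(
  moves=[
    [[0,0,0,0.3,0.2,0,8],[0,0,0,0.25,0.17,0,8],[0,0,-0.12,0,0,0,8],[0,0,-0.12,0,0,0,8],[0,0,0,0,0,0.1,8]],
  ],
)

```text
time: 7.55
tool_pos: [0.5656, -0.1798, 0.1186]
tcp_rot: [2.075, 2.351, 0.002]
wrist_force: [1.0, -0.5, 0.3]
width: 0.148
grip_force: 62.2
```

Emit:
play_rows(
  moves=[
    [[0,0,0,0,0,0.2,8],[0,0,0,0,0,0.2,8],[0,0,0,0,0,0,8],[0,0,0,0,0,0,8],[0,0,0,0,0,0,8]],
  ],
)

```text
time: 7.97
tool_pos: [0.5632, -0.18, 0.0766]
tcp_rot: [2.084, 2.35, -0.0]
wrist_force: [0.5, 0.5, -0.5]
width: 0.15
grip_force: 62.2
```

Run:
```python
from h import *
s=bot.read_state();print(s["tool_pos"],Ro.from_rotvec(s["tcp_rot"]).as_matrix().round(3)[:,0],s["wrist_force"])
c=cam("scene");save(c,'x.png');P=cloud(c);H,S,V=cv2.cvtColor(c["image"],cv2.COLOR_RGB2HSV).astype(int).transpose(2,0,1)
m=((H<8)|(H>172))&(S>130)&(P[...,0]>.5)&(P[...,0]<.63)&(abs(P[...,1]+.17)<.1)&(P[...,2]>.06)&(P[...,2]<.12)
q=P[m];print(len(q),q.mean(0),np.linalg.svd(q-q.mean(0))[2][0],q.min(0),q.max(0))
```

```text
[ 0.56320455 -0.18004836  0.07662618] [-0.12   0.993 -0.001] [ 0.53073815  0.47499371 -0.50196744]
121 [ 0.56397729 -0.16716338  0.09742692] [ 0.12905318 -0.99161798 -0.00624936] [ 0.5502024  -0.23030632  0.08967436] [ 0.577425   -0.10665331  0.10394867]
```

Emit:
play_rows(
  moves=[
    [[0,0,0,0,0,0.25,8],[0,0,0,0,0,0.15,8],[0,0,0,0,0,0.06,8],[0,0,0,0,0,0.03,8],[0,0,0,0,0,0,8]],
  ],
)

```text
time: 8.43
tool_pos: [0.5634, -0.1797, 0.0281]
tcp_rot: [2.083, 2.351, 0.0]
wrist_force: [0.5, -0.1, -0.6]
width: 0.149
grip_force: 62.3
```

Emit:
play_rows(
  moves=[
    [[0,0,0,0,0,0,36],[0,0,0,0,0,0,36],[0,0,0,0,0,0,36],[0,0,0,0,0,0,36],[0,0,0,0,0,-0.1,36]],
  ],
)

```text
time: 8.85
tool_pos: [0.5615, -0.1789, 0.036]
tcp_rot: [-2.081, -2.349, 0.002]
wrist_force: [-1.0, 1.4, 0.2]
width: 0.424
grip_force: 0.0
```

Emit:
play_rows(
  moves=[
    [[0,0,0,0,0,-0.4,36],[0,0,0,0,0,-0.4,36],[0,0,0,0,0,-0.4,36],[0,0,0,0,0,-0.4,36],[0,0,0,0,0,-0.3,36]],
  ],
)

```text
time: 9.27
tool_pos: [0.564, -0.1798, 0.2325]
tcp_rot: [2.08, 2.348, 0.003]
wrist_force: [0.3, 0.9, 0.8]
width: 0.42
grip_force: 0.0
```

Run:
```python
from h import *
s=bot.read_state();print(s["tool_pos"],Ro.from_rotvec(s["tcp_rot"]).as_matrix().round(3)[:,0],s["q"])
c=cam("scene");save(c,'x.png');P=cloud(c);H,S,V=cv2.cvtColor(c["image"],cv2.COLOR_RGB2HSV).astype(int).transpose(2,0,1)
m=((H<8)|(H>172))&(S>130)&(P[...,0]>.5)&(P[...,0]<.63)&(abs(P[...,1]+.17)<.1)&(P[...,2]>.0465)&(P[...,2]<.056)
q=P[m];print(len(q),q.mean(0),np.linalg.svd(q-q.mean(0))[2][0],q.min(0),q.max(0))
```

```text
[ 0.56403982 -0.17983092  0.23250736] [-0.121  0.993 -0.002] [-3.50713931e-01  1.04024492e-01  1.78936684e+00  6.20560591e-06
  1.24309395e+00 -4.71759644e-01]
162 [ 0.56367674 -0.16803262  0.04918992] [ 0.11667416 -0.99316898 -0.00158792] [ 0.55103806 -0.23051892  0.04657439] [ 0.57652997 -0.10708742  0.05489692]
```

The scriber is back in its notch, level and within 2 mm. On to the flask, gripping at tool yaw 2.43 so the last joint can cover all four sides.

Emit:
play_rows(
  moves=[
    [[0,0,-0.24,0,0,0,60],[0,0,-0.24,0,0,0,60],[0,0,-0.24,0,0,0,60],[0,0,-0.24,0,0,0,60],[0,0,-0.24,0,0,0,60]],
  ],
)

```text
time: 9.73
tool_pos: [0.5629, -0.1794, 0.2279]
tcp_rot: [1.286, 2.866, 0.0]
wrist_force: [0.6, -0.2, 0.2]
width: 0.7
grip_force: 0.0
```

Emit:
play_rows(
  moves=[
    [[0,0,-0.24,0,0,0,60],[0,0,-0.04,0,0,0,60],[0,0,0,0.36,0.144,0,60],[0,0,0,0.36,0.144,0,60],[0,0,0,0.36,0.144,0,60]],
  ],
)

```text
time: 10.15
tool_pos: [0.5085, -0.0757, 0.2273]
tcp_rot: [-1.099, -2.943, -0.0]
wrist_force: [-0.2, 0.2, 0.1]
width: 0.701
grip_force: 0.0
```

Emit:
play_rows(
  moves=[
    [[0,0,0,0.36,0.144,0,60],[0,0,0,0.36,0.144,0,60],[0,0,0,0.36,0.144,0,60],[0,0,0,0,0,0,60],[0,0,0,0,0,0,60]],
  ],
)

```text
time: 10.57
tool_pos: [0.4547, 0.0283, 0.2278]
tcp_rot: [1.089, 2.946, 0.0]
wrist_force: [-0.6, 0.4, -0.8]
width: 0.702
grip_force: 0.0
```

Run:
```python
from h import *
s=bot.read_state();R=Ro.from_rotvec(s["tcp_rot"]).as_matrix();print(s["tool_pos"],np.arctan2(R[1,0],R[0,0]),s["q"])
c=cam("wrist");save(c,'w3.png');P=cloud(c);x,y,z=P.transpose(2,0,1)
b=(c["depth"]>0)&(abs(x-.457)<.06)&(abs(y-.026)<.06)
m=b&(z>.135)&(z<.146);print("cap",m.sum(),P[m].mean(0),cv2.minEnclosingCircle((P[m][:,:2]*1000).astype(np.float32)))
m=b&(z>.08)&(z<.1);print(m.sum(),cv2.minAreaRect((P[m][:,:2]*1000).astype(np.float32)))
```

```text
[0.45469999 0.02832385 0.22776468] 2.4334863593121288 [ 7.61591454e-03 -1.60295945e-01  2.05544399e+00 -1.21109582e-04
  1.24531647e+00 -8.55035759e-01]
cap 1174 [0.45712456 0.02693245 0.14134918] ((458.0086669921875, 26.329753875732422), 15.865155220031738)
2343 ((458.0787048339844, 26.049680709838867), (60.13986587524414, 60.225555419921875), 59.71883773803711)
```

View pics/w3.png

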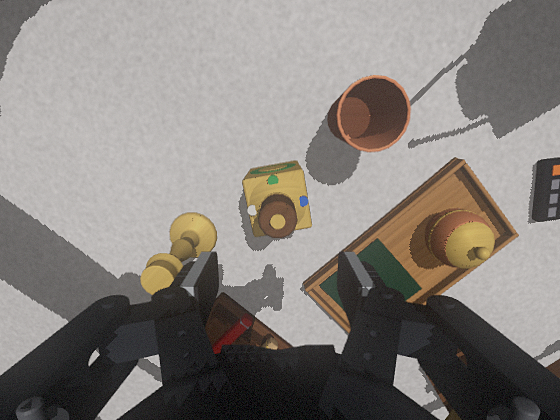

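Wrist view: the flask cap is at (277,217) with its green stud at (272,180). The refined flask pose is (.458, .026), yaw -.528. Descend and grip.

Emit:
play_rows(
  moves=[
    [[0,0,0,-0.039,0.005,0.1,50],[0,0,0,0,0,0.3,50],[0,0,0,0,0,0.4,50],[0,0,0,0,0,0.3,50],[0,0,0,0,0,0.11,50]],
  ],
)

```text
time: 11.03
tool_pos: [0.4553, 0.0231, 0.1009]
tcp_rot: [-1.093, -2.937, 0.005]
wrist_force: [-0.5, -0.0, -0.5]
width: 0.584
grip_force: 0.0
```

Emit:
play_rows(
  moves=[
    [[0,0,0,0,0,0,50],[0,0,0,0,0,0,50],[0,0,0,0,0,0,24],[0,0,0,0,0,0,24],[0,0,0,0,0,0,24]],
  ],
  newtons=80,
)

```text
time: 11.45
tool_pos: [0.461, 0.0242, 0.1088]
tcp_rot: [1.09, 2.941, 0.001]
wrist_force: [0.8, -2.3, 5.1]
width: 0.352
grip_force: 79.7
```

Emit:
play_rows(
  moves=[
    [[0,0,0,0,0,0,24],[0,0,0,0,0,0,24],[0,0,0,0,0,0,24],[0,0,0,0,0,0,24]],
  ],
)

```text
time: 11.78
tool_pos: [0.461, 0.0242, 0.1088]
tcp_rot: [1.089, 2.941, 0.001]
wrist_force: [0.3, -2.7, 6.3]
width: 0.352
grip_force: 80.0
```

Emit:
play_rows(
  moves=[
    [[0,0,0,0,0,-0.1,24],[0,0,0,0,0,-0.3,24],[0,0,0,0,0,-0.4,24],[0,0,0,0,0,-0.4,24],[0,0,0,0,0,-0.24,24]],
  ],
)

```text
time: 12.2
tool_pos: [0.4597, 0.0251, 0.2549]
tcp_rot: [1.09, 2.942, 0.004]
wrist_force: [1.0, -0.7, -2.6]
width: 0.352
grip_force: 80.2
```

Emit:
play_rows(
  moves=[
    [[0,0,0,0.15,0.14,0,24],[0,0,0,0.3,0.28,0,24],[0,0,0,0.3,0.28,0,24],[0,0,0,0.3,0.28,0,24],[0,0,0,0.236,0.216,0,24]],
  ],
)

```text
time: 12.62
tool_pos: [0.4377, 0.2018, 0.2506]
tcp_rot: [-1.091, -2.945, -0.002]
wrist_force: [0.1, -0.6, -4.4]
width: 0.348
grip_force: 80.4
```

Emit:
play_rows(
  moves=[
    [[0,0,-0.1,0,0,0,24],[0,0,-0.2,0,0,0,24],[0,0,-0.24,0,0,0,24],[0,0,-0.24,0,0,0,24],[0,0,-0.24,0,0,0,24]],
  ],
)

```text
time: 13.03
tool_pos: [0.4381, 0.1995, 0.2502]
tcp_rot: [-0.303, -3.126, 0.0]
wrist_force: [-0.5, 0.1, -4.8]
width: 0.352
grip_force: 80.6
```

Emit:
play_rows(
  moves=[
    [[0,0,-0.24,0,0,0,24],[0,0,-0.24,0,0,0,24],[0,0,-0.24,0,0,0,24],[0,0,-0.24,0,0,0,24],[0,0,-0.24,0,0,0,24]],
  ],
)

```text
time: 13.45
tool_pos: [0.4382, 0.1993, 0.2502]
tcp_rot: [0.634, -3.076, -0.001]
wrist_force: [-0.6, 0.2, -3.9]
width: 0.351
grip_force: 80.6
```

Emit:
play_rows(
  moves=[
    [[0,0,-0.24,0,0,0,24],[0,0,-0.24,0,0,0,24],[0,0,-0.24,0,0,0,24],[0,0,-0.24,0,0,0,24],[0,0,-0.24,0,0,0,24]],
  ],
)

```text
time: 13.87
tool_pos: [0.4382, 0.1993, 0.2502]
tcp_rot: [1.514, -2.751, -0.001]
wrist_force: [-0.3, -0.2, -3.7]
width: 0.352
grip_force: 80.6
```

Emit:
play_rows(
  moves=[
    [[0,0,-0.24,0,0,0,24],[0,0,-0.216,0,0,0,24],[0,0,0,0,0,0,24],[0,0,0,0,0,0,24]],
  ],
)

```text
time: 14.2
tool_pos: [0.4385, 0.1992, 0.2502]
tcp_rot: [1.806, -2.57, -0.001]
wrist_force: [0.5, -0.5, -2.9]
width: 0.351
grip_force: 80.6
```

```bash
cat > f.py <<'E'
from h import *
import sys
s=bot.read_state();R=Ro.from_rotvec(s["tcp_rot"]).as_matrix();T=s["tool_pos"];print(T.round(4),"yaw",np.arctan2(R[1,0],R[0,0]).round(4),R[:,2].round(3),"q",s["q"].round(3),s["wrist_force"].round(1),s["grip_force"])
for n in("scene","side"):
    c=cam(n);P=cloud(c);x,y,z=P.transpose(2,0,1)
    save(c,n+'_f.png')
    H,S,V=cv2.cvtColor(c["image"],cv2.COLOR_RGB2HSV).astype(int).transpose(2,0,1)
    near=(c["depth"]>0)&(np.hypot(x-T[0],y-T[1])<.06)
    for cn,m in(("red",((H<8)|(H>172))&(S>130)),("green",(H>45)&(H<95)&(S>70)),("blue",(H>100)&(H<130)&(S>70)),("white",(S<40)&(V>130))):
        m=m&near&(z>.14)&(z<.229)
        if m.sum()>15:q=P[m];print(n,cn,m.sum(),q.mean(0).round(4),q.min(0).round(3),q.max(0).round(3))
    m=near&(z>.150)&(z<.226);q=P[m]
    print(n,"body",len(q),cv2.minAreaRect((q[:,:2]*1000).astype(np.float32)))
    m=near&(z>.222)&(z<.244);print(n,"shoulder",m.sum(),cv2.minAreaRect((P[m][:,:2]*1000).astype(np.float32)))
    m=((H<10)|(H>170))&(S>110)&(c["depth"]>0)&(x>.4)&(x<.5)&(y>.255)&(y<.3)&(z>.17)&(z<.21)
    N,l,st,ce=cv2.connectedComponentsWithStats(m.astype(np.uint8))
    for i in range(1,N): print(" ball",st[i,4],P[l==i].mean(0).round(4))
E
python3 f.py
```

```text
[0.4385 0.1992 0.2502] yaw -1.9162 [-0.001  0.    -1.   ] q [ 0.374 -0.12   1.979  0.     1.283 -2.422] [ 0.5 -0.5 -2.9] 80.64366709382739
scene green 24 [0.4428 0.1628 0.1929] [0.423 0.158 0.167] [0.459 0.166 0.214]
scene body 516 ((451.91717529296875, 180.273681640625), (80.7249755859375, 47.495174407958984), 43.59852600097656)
scene shoulder 268 ((439.10797119140625, 194.29022216796875), (60.95450210571289, 62.22334671020508), 80.5349349975586)
 ball 5 [0.4362 0.2806 0.1929]
 ball 4 [0.4758 0.2724 0.1945]
side red 90 [0.442  0.2241 0.189 ] [0.419 0.217 0.166] [0.465 0.231 0.213]
side blue 86 [0.4073 0.2008 0.1904] [0.402 0.177 0.165] [0.412 0.224 0.213]
side body 930 ((424.2744445800781, 211.4075927734375), (82.38905334472656, 47.46281814575195), 36.18370056152344)
side shoulder 397 ((435.0556335449219, 196.85292053222656), (60.29571533203125, 62.89055633544922), 83.32483673095703)
 ball 12 [0.4715 0.2746 0.1934]
 ball 11 [0.4333 0.281  0.1942]
```

Measured: red centre is (.442, .224) and the flask yaw is about 1.41. The axis sits 3.8 mm along tool x from the TCP, consistent in both poses. Presenting red.

Emit:
play_rows(
  moves=[
    [[0,0,0,-0.15,0.046,-0.02,24],[0,0,0,-0.15,0,0,24],[0,0,0,-0.09,0,0,24],[0,0,0,-0.04,0,0,24],[0,0,0,0,0,0,24]],
  ],
)

```text
time: 14.72
tool_pos: [0.4496, 0.2422, 0.2521]
tcp_rot: [1.811, -2.567, -0.0]
wrist_force: [-0.7, -1.2, -3.6]
width: 0.348
grip_force: 80.7
```

Emit:
play_rows(
  moves=[
    [[0,0,0,0,0,0,24],[0,0,0,0,0,0,24],[0,0,0,0,0,0,24],[0,0,0,0,0,0,24],[0,0,0,0,0,0,24]],
  ],
)

```text
time: 15.13
tool_pos: [0.4492, 0.2409, 0.2523]
tcp_rot: [1.81, -2.568, 0.0]
wrist_force: [0.0, -0.2, -4.2]
width: 0.353
grip_force: 80.7
```

```bash
python3 f.py
python3 - <<'E'
import cv2,numpy as np
a=cv2.imread('pics/side_f.png')[190:280,180:300];b=cv2.imread('pics/scene_f.png')[110:200,310:430]
cv2.imwrite('pics/r1.png',np.hstack([cv2.resize(a,(400,300)),cv2.resize(b,(400,300))]))
E
```

```text
[0.4492 0.2409 0.2523] yaw -1.9138 [ 0. -0. -1.] q [ 0.443 -0.065  1.925 -0.     1.282 -2.355] [ 0.  -0.2 -4.2] 80.71952541475184
scene green 34 [0.4469 0.2057 0.1935] [0.42  0.201 0.166] [0.468 0.211 0.216]
scene body 551 ((455.532958984375, 248.62054443359375), (93.71885681152344, 64.3025131225586), 77.96977996826172)
scene shoulder 275 ((451.5287170410156, 235.66165161132812), (61.4257698059082, 64.65045928955078), 79.192626953125)
 ball 4 [0.4753 0.2728 0.1939]
side red 101 [0.4539 0.2683 0.1932] [0.429 0.257 0.165] [0.477 0.285 0.214]
side blue 96 [0.4178 0.2424 0.1929] [0.413 0.214 0.168] [0.424 0.266 0.216]
side white 19 [0.4649 0.2875 0.1927] [0.43  0.279 0.19 ] [0.48  0.296 0.196]
side body 957 ((448.3514099121094, 251.6008758544922), (85.25575256347656, 67.8383560180664), 84.97405242919922)
side shoulder 432 ((446.5226745605469, 238.08273315429688), (61.82095718383789, 63.074222564697266), 80.89903259277344)
 ball 53 [0.469  0.2658 0.1921]
 ball 48 [0.4356 0.2712 0.1931]
```

View pics/r1.png

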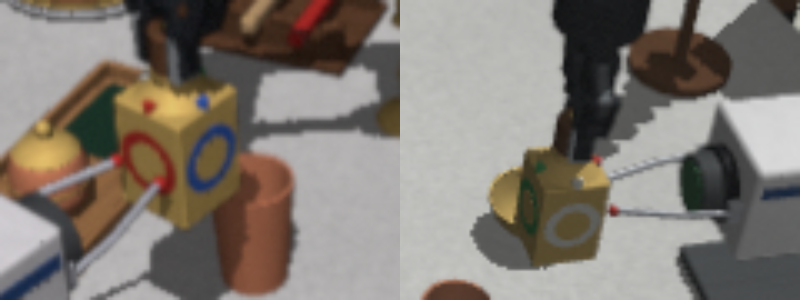

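Red sits between the prong tips, just short of them: axis about (.448, .237) against target (.4476, .2378). I'll hold a little longer, then draw back, turn a quarter clockwise and present blue.

Emit:
play_rows(
  moves=[
    [[0,0,0,0,0,0,24],[0,0,0,0,0,0,24],[0,0,0,0,0,0,24],[0,0,0,0,0,0,24],[0,0,0,0,0,0,24]],
  ],
)

```text
time: 15.65
tool_pos: [0.4493, 0.2412, 0.2523]
tcp_rot: [-1.81, 2.568, -0.0]
wrist_force: [0.0, 0.7, -3.1]
width: 0.35
grip_force: 80.7
```

Emit:
play_rows(
  moves=[
    [[0,0,0,0.15,-0.03,0,24],[0,0,0,0.244,-0.043,0,24],[0,0,0.1,0,0,0,24],[0,0,0.2,0,0,0,24],[0,0,0.24,0,0,0,24]],
  ],
)

```text
time: 16.07
tool_pos: [0.4429, 0.2013, 0.2524]
tcp_rot: [-1.44, 2.792, 0.0]
wrist_force: [-0.3, 0.2, -4.3]
width: 0.352
grip_force: 80.7
```

Emit:
play_rows(
  moves=[
    [[0,0,0.24,0,0,0,24],[0,0,0.24,0,0,0,24],[0,0,0.24,0,0,0,24],[0,0,0.24,0,0,0,24],[0,0,0.24,0,0,0,24]],
  ],
)

```text
time: 16.48
tool_pos: [0.4429, 0.2017, 0.2523]
tcp_rot: [-0.551, 3.093, -0.0]
wrist_force: [0.4, 0.4, -3.0]
width: 0.354
grip_force: 80.7
```

Emit:
play_rows(
  moves=[
    [[0,0,0.24,0,0,0,24],[0,0,0.24,0,0,0,24],[0,0,0.24,0,0,0,24],[0,0,0.24,0,0,0,24],[0,0,0.24,0,0,0,24]],
  ],
)

```text
time: 16.9
tool_pos: [0.4429, 0.2017, 0.2523]
tcp_rot: [0.388, 3.117, 0.0]
wrist_force: [-0.2, -0.7, -4.2]
width: 0.349
grip_force: 80.7
```

Emit:
play_rows(
  moves=[
    [[0,0,0.2,0,0,0,24],[0,0,0,0,0,0,24],[0,0,0,0.035,0.1,0,24],[0,0,0,0,0.15,0,24],[0,0,0,0,0.105,0,24]],
  ],
)

```text
time: 17.32
tool_pos: [0.4521, 0.2382, 0.2525]
tcp_rot: [0.532, 3.096, 0.002]
wrist_force: [-0.4, 0.7, -3.8]
width: 0.349
grip_force: 80.7
```

Emit:
play_rows(
  moves=[
    [[0,0,0,0,0,0,24],[0,0,0,0,0,0,24],[0,0,0,0,0,0,24],[0,0,0,0,0,0,24],[0,0,0,0,0,0,24]],
  ],
)

```text
time: 17.73
tool_pos: [0.4514, 0.2361, 0.2521]
tcp_rot: [-0.534, -3.096, 0.0]
wrist_force: [-0.1, -0.9, -4.0]
width: 0.35
grip_force: 80.7
```

```bash
python3 f.py
```

```text
[0.4514 0.2361 0.2521] yaw 2.7999 [-0. -0. -1.] q [ 0.433 -0.065  1.925 -0.     1.282 -0.796] [-0.1 -0.9 -4. ] 80.68277899059467
scene red 86 [0.4769 0.2332 0.1912] [0.472 0.207 0.165] [0.486 0.276 0.214]
scene body 545 ((453.7209777832031, 247.46241760253906), (89.74463653564453, 62.90236282348633), 79.58309173583984)
scene shoulder 273 ((448.9513854980469, 235.44949340820312), (63.19350051879883, 62.16769027709961), 76.76629638671875)
 ball 4 [0.4757 0.2725 0.1944]
 ball 4 [0.4791 0.2562 0.1876]
side red 18 [0.4564 0.2779 0.1937] [0.431 0.272 0.19 ] [0.478 0.283 0.198]
side green 88 [0.4164 0.2433 0.1928] [0.411 0.22  0.168] [0.421 0.266 0.216]
side blue 90 [0.4513 0.2662 0.1937] [0.429 0.261 0.168] [0.475 0.29  0.214]
side body 972 ((437.7231140136719, 259.9476623535156), (98.94381713867188, 54.20608139038086), 38.1777458190918)
side shoulder 433 ((444.3343505859375, 238.66693115234375), (62.19452667236328, 61.62610626220703), 79.33443450927734)
 ball 11 [0.471  0.2756 0.1939]
 ball 9 [0.4324 0.282  0.1937]
```

Blue is at (.451, .266), on the mark. Hold, then green.

Emit:
play_rows(
  moves=[
    [[0,0,0,0,0,0,24],[0,0,0,0,0,0,24],[0,0,0,0,0,0,24],[0,0,0,0,0,0,24],[0,0,0,0,0,0,24]],
  ],
)

```text
time: 18.25
tool_pos: [0.4515, 0.2362, 0.2523]
tcp_rot: [0.534, 3.096, 0.0]
wrist_force: [-0.5, 0.0, -3.7]
width: 0.352
grip_force: 80.7
```

Emit:
play_rows(
  moves=[
    [[0,0,0,-0.03,-0.15,0,24],[0,0,0,-0.043,-0.244,0,24],[0,0,0.1,0,0,0,24],[0,0,0.2,0,0,0,24],[0,0,0.24,0,0,0,24]],
  ],
)

```text
time: 18.67
tool_pos: [0.4451, 0.1963, 0.2524]
tcp_rot: [0.955, 2.993, 0.0]
wrist_force: [-0.5, 0.5, -2.0]
width: 0.348
grip_force: 81.1
```

Emit:
play_rows(
  moves=[
    [[0,0,0.24,0,0,0,24],[0,0,0.24,0,0,0,24],[0,0,0.24,0,0,0,24],[0,0,0.24,0,0,0,24],[0,0,0.24,0,0,0,24]],
  ],
)

```text
time: 19.08
tool_pos: [0.4451, 0.1967, 0.2523]
tcp_rot: [1.797, 2.577, 0.0]
wrist_force: [-1.0, 0.3, -3.5]
width: 0.349
grip_force: 81.0
```

Emit:
play_rows(
  moves=[
    [[0,0,0.24,0,0,0,24],[0,0,0.24,0,0,0,24],[0,0,0.24,0,0,0,24],[0,0,0.24,0,0,0,24],[0,0,0.24,0,0,0,24]],
  ],
)

```text
time: 19.5
tool_pos: [0.4452, 0.1967, 0.2523]
tcp_rot: [2.478, 1.931, 0.0]
wrist_force: [0.9, -0.2, -2.9]
width: 0.351
grip_force: 81.0
```

Emit:
play_rows(
  moves=[
    [[0,0,0.2,0,0,0,24],[0,0,0,0,0,0,24],[0,0,0,0.1,-0.111,0,24],[0,0,0,0.15,0,0,24],[0,0,0,0.105,0,0,24]],
  ],
)

```text
time: 19.92
tool_pos: [0.447, 0.2351, 0.2525]
tcp_rot: [-2.564, -1.815, -0.002]
wrist_force: [0.5, -0.4, -2.2]
width: 0.352
grip_force: 81.1
```

Emit:
play_rows(
  moves=[
    [[0,0,0,0,0,0,24],[0,0,0,0,0,0,24],[0,0,0,0,0,0,24],[0,0,0,0,0,0,24],[0,0,0,0,0,0,24]],
  ],
)

```text
time: 20.33
tool_pos: [0.4465, 0.2335, 0.2521]
tcp_rot: [2.566, 1.812, -0.001]
wrist_force: [0.7, -0.6, -3.5]
width: 0.348
grip_force: 81.1
```

```bash
python3 f.py
```

```text
[0.4465 0.2335 0.2521] yaw 1.2297 [-0. -0. -1.] q [ 0.432 -0.076  1.936 -0.     1.283  0.774] [ 0.7 -0.6 -3.5] 81.10988526139408
scene red 32 [0.4466 0.2157 0.1917] [0.418 0.203 0.165] [0.478 0.274 0.213]
scene blue 79 [0.4769 0.2321 0.1902] [0.47  0.209 0.161] [0.483 0.258 0.216]
scene body 535 ((453.5492248535156, 245.71945190429688), (84.26649475097656, 60.92543411254883), 80.05824279785156)
scene shoulder 276 ((450.39080810546875, 236.28125), (62.16942596435547, 59.6087760925293), 80.01339721679688)
 ball 4 [0.4755 0.2726 0.1942]
side red 21 [0.4526 0.2789 0.1937] [0.428 0.274 0.188] [0.477 0.287 0.197]
side green 82 [0.4538 0.2661 0.193 ] [0.429 0.26  0.163] [0.476 0.273 0.214]
side body 957 ((437.4377746582031, 261.1512451171875), (93.77296447753906, 52.46084976196289), 34.21501159667969)
side shoulder 439 ((446.5268249511719, 239.1648712158203), (61.293888092041016, 63.006980895996094), 80.98007202148438)
 ball 11 [0.4712 0.2755 0.1937]
 ball 10 [0.4321 0.2826 0.1937]
```

Green is at (.454, .266), good. Hold, then white.

Emit:
play_rows(
  moves=[
    [[0,0,0,0,0,0,24],[0,0,0,0,0,0,24],[0,0,0,0,0,0,24],[0,0,0,0,0,0,24],[0,0,0,0,0,0,24]],
  ],
)

```text
time: 20.85
tool_pos: [0.4466, 0.2338, 0.2523]
tcp_rot: [2.566, 1.812, 0.0]
wrist_force: [-0.5, -0.0, -3.3]
width: 0.352
grip_force: 81.1
```

Emit:
play_rows(
  moves=[
    [[0,0,0,-0.15,0.03,0,24],[0,0,0,-0.244,0.043,0,24],[0,0,0.1,0,0,0,24],[0,0,0.2,0,0,0,24],[0,0,0.24,0,0,0,24]],
  ],
)

```text
time: 21.27
tool_pos: [0.4403, 0.1939, 0.2524]
tcp_rot: [-2.791, -1.443, -0.001]
wrist_force: [-0.8, 0.5, -3.2]
width: 0.354
grip_force: 81.1
```

Emit:
play_rows(
  moves=[
    [[0,0,0.24,0,0,0,24],[0,0,0.24,0,0,0,24],[0,0,0.24,0,0,0,24],[0,0,0.24,0,0,0,24],[0,0,0.24,0,0,0,24]],
  ],
)

```text
time: 21.68
tool_pos: [0.4403, 0.1943, 0.2523]
tcp_rot: [-3.092, -0.553, -0.0]
wrist_force: [0.2, 0.3, -3.5]
width: 0.35
grip_force: 81.1
```

Emit:
play_rows(
  moves=[
    [[0,0,0.24,0,0,0,24],[0,0,0.24,0,0,0,24],[0,0,0.24,0,0,0,24],[0,0,0.24,0,0,0,24],[0,0,0.24,0,0,0,24]],
  ],
)

```text
time: 22.1
tool_pos: [0.4402, 0.1943, 0.2523]
tcp_rot: [-3.118, 0.386, -0.0]
wrist_force: [-0.2, -0.5, -3.2]
width: 0.353
grip_force: 81.1
```

Emit:
play_rows(
  moves=[
    [[0,0,0.2,0,0,0,24],[0,0,0,0,0,0,24],[0,0,0,-0.111,-0.15,0,24],[0,0,0,0,-0.18,0,24],[0,0,0,0,-0.1,0,24]],
  ],
)

```text
time: 22.52
tool_pos: [0.4444, 0.2399, 0.2525]
tcp_rot: [-3.096, 0.527, -0.001]
wrist_force: [0.8, -0.6, -3.0]
width: 0.351
grip_force: 81.2
```

Emit:
play_rows(
  moves=[
    [[0,0,0,0,0,0,24],[0,0,0,0,0,0,24],[0,0,0,0,0,0,24],[0,0,0,0,0,0,24],[0,0,0,0,0,0,24]],
  ],
)

```text
time: 22.93
tool_pos: [0.4441, 0.238, 0.2522]
tcp_rot: [3.096, -0.532, -0.0]
wrist_force: [-0.3, -0.5, -2.2]
width: 0.348
grip_force: 81.2
```

```bash
python3 f.py
```

```text
[0.4441 0.238  0.2522] yaw -0.3404 [-0. -0. -1.] q [ 0.443 -0.076  1.936 -0.     1.283  2.354] [-0.3 -0.5 -2.2] 81.23369637003634
scene green 85 [0.4783 0.2321 0.1914] [0.472 0.208 0.167] [0.485 0.257 0.214]
scene blue 32 [0.4418 0.2071 0.1892] [0.421 0.202 0.166] [0.466 0.211 0.213]
scene body 545 ((455.23101806640625, 247.64955139160156), (89.54705810546875, 63.02567672729492), 79.68365478515625)
scene shoulder 281 ((449.40020751953125, 236.28372192382812), (62.10549545288086, 64.91754913330078), 81.36206817626953)
 ball 4 [0.475  0.273  0.1937]
side red 107 [0.4237 0.2478 0.1927] [0.413 0.216 0.167] [0.473 0.286 0.216]
side white 90 [0.4549 0.2689 0.1951] [0.427 0.26  0.165] [0.478 0.295 0.214]
side body 964 ((436.91302490234375, 261.1249084472656), (94.56919860839844, 58.18347930908203), 36.77199172973633)
side shoulder 437 ((446.69769287109375, 237.52163696289062), (63.09935760498047, 62.912315368652344), 81.55789184570312)
 ball 29 [0.4207 0.2607 0.1921]
 ball 11 [0.4714 0.2752 0.1934]
 ball 9 [0.4316 0.2834 0.1949]
```

White is on the mark. Hold, draw back, and carry the flask over the felt.

Emit:
play_rows(
  moves=[
    [[0,0,0,0,0,0,24],[0,0,0,0,0,0,24],[0,0,0,0,0,0,24],[0,0,0,0,0,0,24],[0,0,0,0,0,0,24]],
  ],
)

```text
time: 23.45
tool_pos: [0.4442, 0.2385, 0.2523]
tcp_rot: [-3.096, 0.532, -0.0]
wrist_force: [1.0, -0.2, -3.9]
width: 0.351
grip_force: 81.2
```

Emit:
play_rows(
  moves=[
    [[0,0,0,0.02,0.15,0,24],[0,0,0,0.052,0.244,0,24],[0,0,0,0.2,0.071,0,24],[0,0,0,0.35,0.125,0,24],[0,0,0,0.35,0.125,0,24]],
  ],
)

```text
time: 23.87
tool_pos: [0.5119, 0.1376, 0.2526]
tcp_rot: [-3.097, 0.529, -0.001]
wrist_force: [0.8, 1.8, -2.9]
width: 0.35
grip_force: 81.3
```

Emit:
play_rows(
  moves=[
    [[0,0,0,0.35,0.125,0,24],[0,0,0,0.35,0.125,0,24],[0,0,0,0.35,0.125,0,24],[0,0,0,0.3,0.107,0,24],[0,0,0,0.188,0.068,0,24]],
  ],
)

```text
time: 24.28
tool_pos: [0.6405, 0.0321, 0.252]
tcp_rot: [3.095, -0.534, 0.001]
wrist_force: [0.3, -0.1, -3.2]
width: 0.35
grip_force: 81.3
```

Emit:
play_rows(
  moves=[
    [[0,0,0,0,0,0,24],[0,0,0,0,0,0,24],[0,0,0,0,0,0.2,24],[0,0,0,0,0,0.3,24],[0,0,0,0,0,0.3,24]],
  ],
)

```text
time: 24.7
tool_pos: [0.6387, 0.0362, 0.1733]
tcp_rot: [-3.096, 0.53, -0.005]
wrist_force: [-0.3, -0.9, -4.7]
width: 0.348
grip_force: 81.3
```

Emit:
play_rows(
  moves=[
    [[0,0,0,0,0,0.2,24],[0,0,0,0,0,0.1,24],[0,0,0,0,0,0,24],[0,0,0,0,0,0,24],[0,0,0,0,0,0,24]],
  ],
)

```text
time: 25.12
tool_pos: [0.6398, 0.0359, 0.1445]
tcp_rot: [-3.096, 0.531, -0.005]
wrist_force: [-0.4, -0.1, -2.4]
width: 0.351
grip_force: 81.2
```

```bash
cat > g.py <<'E'
from h import *
s=bot.read_state();R=Ro.from_rotvec(s["tcp_rot"]).as_matrix();T=s["tool_pos"];print(T.round(4),np.arctan2(R[1,0],R[0,0]),s["wrist_force"].round(1),s["q"].round(2))
for n in("scene","side"):
    c=cam(n);P=cloud(c);x,y,z=P.transpose(2,0,1);save(c,n+'_g.png')
    m=(c["depth"]>0)&(np.hypot(x-.642,y-.034)<.055)
    for a,b in((.085,.1),(.1,.125),(.135,.158)):
        q=P[m&(z>a)&(z<b)]
        if len(q)>9: print(n,a,len(q),q.mean(0).round(4),cv2.minAreaRect((q[:,:2]*1000).astype(np.float32)))
E
python3 g.py
```

```text
[0.6398 0.0359 0.1445] -0.33971559019570857 [-0.4 -0.1 -2.4] [0.02 0.26 1.77 0.   1.1  1.93]
scene 0.085 99 [0.6662 0.022  0.0931] ((658.0064697265625, 18.36063003540039), (78.87741088867188, 41.11012649536133), 38.82439422607422)
scene 0.1 243 [0.6607 0.0247 0.1159] ((646.1463012695312, 32.766868591308594), (60.39371871948242, 63.574764251708984), 81.75614166259766)
scene 0.135 76 [0.6527 0.0283 0.1492] ((652.9384155273438, 30.782106399536133), (55.246646881103516, 16.39619255065918), 71.2442626953125)
side 0.085 134 [0.6305 0.0532 0.0926] ((630.1634521484375, 52.7830810546875), (79.40451049804688, 42.553138732910156), 37.488407135009766)
side 0.1 279 [0.632  0.0502 0.1145] ((643.6575317382812, 38.34893798828125), (64.4605941772461, 67.96441650390625), 83.985595703125)
side 0.135 86 [0.6326 0.0416 0.1488] ((631.4244384765625, 39.36787033081055), (56.081111907958984, 17.28678321838379), 63.109092712402344)
```

The flask is within 2 mm of the pad centre. Lower it gently.

Emit:
play_rows(
  moves=[
    [[0,0,0,0,0,0.12,24],[0,0,0,0,0,0.1,24],[0,0,0,0,0,0.02,24],[0,0,0,0,0,0,24],[0,0,0,0,0,0,24]],
  ],
)

```text
time: 25.63
tool_pos: [0.6384, 0.0356, 0.1179]
tcp_rot: [3.096, -0.532, -0.001]
wrist_force: [0.9, 0.5, -1.5]
width: 0.354
grip_force: 81.4
```

Emit:
play_rows(
  moves=[
    [[0,0,0,0,0,0.01,24],[0,0,0,0,0,0,24],[0,0,0,0,0,0,24]],
  ],
)

```text
time: 25.88
tool_pos: [0.6388, 0.0355, 0.1178]
tcp_rot: [-3.096, 0.532, -0.001]
wrist_force: [-1.2, 0.5, 3.1]
width: 0.35
grip_force: 81.8
```

The force swung from -4 to +3 N, so the flask is standing on the pad. Release and rise.

Emit:
play_rows(
  moves=[
    [[0,0,0,0,0,0,52],[0,0,0,0,0,0,52],[0,0,0,0,0,0,52],[0,0,0,0,0,0,52],[0,0,0,0,0,-0.1,52]],
  ],
)

```text
time: 26.3
tool_pos: [0.6367, 0.0355, 0.125]
tcp_rot: [3.095, -0.532, -0.007]
wrist_force: [-0.9, 0.1, -0.8]
width: 0.607
grip_force: 0.0
```

Emit:
play_rows(
  moves=[
    [[0,0,0,0,0,-0.3,52],[0,0,0,0,0,-0.4,52],[0,0,0,0,0,-0.4,52],[0,0,0,0,0,-0.4,52],[0,0,0,0,0,0,52]],
  ],
)

```text
time: 26.72
tool_pos: [0.6435, 0.0356, 0.2897]
tcp_rot: [-3.093, 0.531, -0.027]
wrist_force: [2.7, -0.1, 0.7]
width: 0.61
grip_force: 0.0
```

Emit:
play_rows(
  moves=[
    [[0,0,0,-0.3,0,0,52],[0,0,0,-0.4,0,0,52],[0,0,0,-0.3,0,0,52],[0,0,0,0,0,0,52],[0,0,0,0,0,0,52]],
  ],
)

```text
time: 27.13
tool_pos: [0.5434, 0.0694, 0.2782]
tcp_rot: [-3.096, 0.53, -0.003]
wrist_force: [0.2, 1.2, -0.3]
width: 0.611
grip_force: 0.0
```

```bash
python3 g.py
python3 - <<'E'
import cv2
a=cv2.imread('pics/scene_g.png')[140:340,190:450];cv2.imwrite('pics/fin.png',cv2.resize(a,(780,600)))
E
```

```text
[0.5434 0.0694 0.2782] -0.33898100595231345 [ 0.2  1.2 -0.3] [ 0.08 -0.    1.82 -0.    1.33  1.99]
scene 0.085 213 [0.6557 0.0263 0.095 ] ((645.1893920898438, 33.25564193725586), (60.11227798461914, 62.679595947265625), 80.31138610839844)
scene 0.1 170 [0.6535 0.0297 0.1062] ((648.983642578125, 34.773460388183594), (58.851722717285156, 51.56315612792969), 67.32398986816406)
scene 0.135 126 [0.6479 0.0316 0.1478] ((645.6146240234375, 32.903926849365234), (31.100603103637695, 29.747333526611328), 40.85434341430664)
side 0.085 206 [0.6327 0.0482 0.0939] ((641.3604736328125, 37.15890121459961), (62.67412185668945, 63.74905014038086), 80.02498626708984)
side 0.1 140 [0.6354 0.043  0.1085] ((633.8172607421875, 35.60679626464844), (58.46903610229492, 46.93571853637695), 37.25166702270508)
side 0.135 92 [0.6389 0.0401 0.1464] ((641.1807250976562, 37.96416473388672), (30.34686851501465, 28.014467239379883), 58.349483489990234)
```

View pics/fin.png

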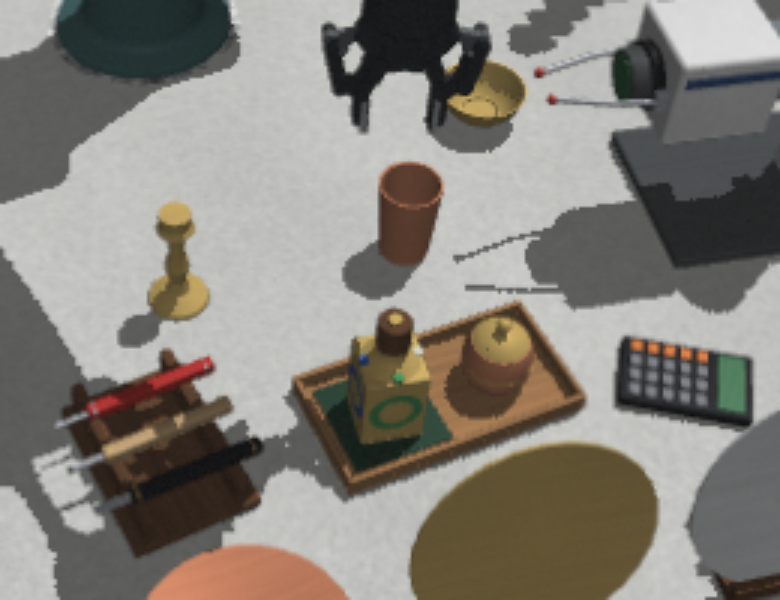

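The flask stands upright in the middle of the felt at crop (390,400), axis about (.643, .035). The scriber is in its notch at (150,385), and everything else is where it was.

```bash
python3 -c "
from workcell import bot
print(bot.finish_job())"
```

```text
the job is handed in; nothing more can be done
None
```

The job is handed in at about 27 s on the clock, with no verdict returned: the button was pushed fully in with the scriber, the scriber is back in its notch, all four flask sides were held at the laser in order, and the flask stands upright within about 2 mm of the felt pad's centre.

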